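# Make up the pH-calibration kit and the dilution kit

### The job

Make up two kits from the stock standing in the middle of the bench: into the white tray, for calibrating the pH meter, go the red-capped and the yellow-capped buffer bottles and the small empty beaker; into the teal tray, for diluting the standard, go the amber bottle with the black cap and the volumetric flask with the green stopper. Stand each piece upright on the tray's floor in a compartment of its own, any free one. Knock nothing over and leave the other three pieces (blue-capped buffer, white-capped amber bottle, white-stoppered flask) standing where they are.

Things in the scene. Friction and masses are not known exactly. Their poses are not given: they have to be found in the camera images.
- tray_white: white loose kit tray (450 g), 252 x 84 x 24 mm, long side within 15 degrees of the bench's x, left or right of the stock; three empty compartments in a row along its x, 79 x 76 mm inside, centred at x = -83, 0, +83 mm, y = 0; floor 4 mm thick, outer walls 24 mm high, dividers 20 mm, all 4 mm thick; origin at the centre of its underside, z up
- tray_teal: teal (blue-green) loose kit tray (450 g), 252 x 84 x 24 mm, long side within 15 degrees of the bench's x, left or right of the stock; three empty compartments in a row along its x, 79 x 76 mm inside, centred at x = -83, 0, +83 mm, y = 0; floor 4 mm thick, outer walls 24 mm high, dividers 20 mm, all 4 mm thick; origin at the centre of its underside, z up
- buffer_red: white plastic buffer bottle with a red screw cap and a red stripe round its paper label: straight round body 46 mm in diameter up to 74 mm, cap 37 mm in diameter from 86 to 104 mm (total height 104 mm), about 140 g; upright in the stock (centres at least 90 mm apart, places shuffled); origin at the centre of its underside, z up, yaw of no matter
- buffer_yellow: white plastic buffer bottle with a yellow screw cap and a yellow stripe round its paper label: straight round body 46 mm in diameter up to 74 mm, cap 37 mm in diameter from 86 to 104 mm (total height 104 mm), about 140 g; upright in the stock (centres at least 90 mm apart, places shuffled); origin at the centre of its underside, z up, yaw of no matter
- beaker: empty translucent plastic beaker with a white rim, open at the top: outside 47 mm in diameter at the foot and 48 mm at the rim (50 mm over the rolled rim), 65 mm high, wall 2 mm, about 40 g; upright in the stock (centres at least 90 mm apart, places shuffled); origin at the centre of its underside, z up, yaw of no matter
- amber_black: amber-brown glass reagent bottle with a black screw cap: straight round body 47 mm in diameter up to 60 mm, cap 29 mm in diameter from 72 to 94 mm (total height 94 mm), about 120 g; upright in the stock (centres at least 90 mm apart, places shuffled); origin at the centre of its underside, z up, yaw of no matter
- flask_green: empty clear-glass volumetric flask with a green stopper: bulb 50 mm in diameter at 20 mm height on a flat 35 mm foot, straight neck 15.6 mm in diameter from 62 to 130 mm (grip here), stopper of the same width on top, total height 152 mm, about 70 g; upright in the stock (centres at least 90 mm apart, places shuffled); origin at the centre of its underside, z up, yaw of no matter
- buffer_blue: to be left: white plastic buffer bottle with a blue screw cap and a blue stripe round its paper label: straight round body 46 mm in diameter up to 74 mm, cap 37 mm in diameter from 86 to 104 mm (total height 104 mm), about 140 g; upright in the stock (centres at least 90 mm apart, places shuffled); origin at the centre of its underside, z up, yaw of no matter
- amber_white: to be left: amber-brown glass reagent bottle with a white screw cap: straight round body 47 mm in diameter up to 60 mm, cap 29 mm in diameter from 72 to 94 mm (total height 94 mm), about 120 g; upright in the stock (centres at least 90 mm apart, places shuffled); origin at the centre of its underside, z up, yaw of no matter
- flask_white: to be left: empty clear-glass volumetric flask with a white stopper: bulb 50 mm in diameter at 20 mm height on a flat 35 mm foot, straight neck 15.6 mm in diameter from 62 to 130 mm (grip here), stopper of the same width on top, total height 152 mm, about 70 g; upright in the stock (centres at least 90 mm apart, places shuffled); origin at the centre of its underside, z up, yaw of no matter
Mind the look-alikes: they are no part of the job. What is shaped like the beaker but pink or purple is not meant.

How it is judged:
By the outcome, as a careful person would: the job done as asked, in the order asked, and still so for the second after the job is handed in, with the robot touching nothing.
It also fails if it takes over 128 s, if anything falls off the work surface, if the arm or the gripper's body presses on something with over 40 N, if the wrist force passes 120 N, or if a joint passes its speed limit or range.

### The arm

A 7-joint arm with a two-finger parallel gripper is mounted at the origin on the work surface. World frame = base frame: x ahead of the robot, y to its left, z up, the work surface at z = 0. Lengths are in m, angles in rad, forces in N, time in s.
With the tool pointing down it reaches from about 0.4 to 0.9 m from the base axis. Payload 5.6 kg.
Tool frame: the origin (TCP) lies midway between the tips of the shut fingers; the grasp point (between the pads) lies 19 mm behind it; z points along the fingers, y is the line along which they close (so a half turn about z gives the same grasp; the last joint's range is limited). The gripper opens to 92 mm and grips with 3 to 60 N. Pads are 20 mm wide; open, the fingers measure 128 mm over their backs; the gripper's body (75 mm by 189 mm) begins 69 mm behind the grasp point.
Start: joints at [-1.188, 0.468, -0.012, 1.603, 0.006, 1.071, -0.056], TCP at [0.269, 0.592, 0.215] pointing down, gripper open.
Joint ranges: [-2.53, 2.53], [-0.31, 2.02], [-1.57, 1.55], [0.28, 2.44], [-1.29, 4.43], [0.15, 1.84], [-2.92, 2.92]. Speed limits (rad/s): [2.57, 2.57, 3.14, 3.14, 3.14, 3.14, 3.14].

### API

Orientations are given as a 3x3 rotation matrix whose columns are the frame's x, y, z axes.
In Python, from station import env, effector, solver, viewer, workorder, search_frame, tip_of gives the robot as it stands. Calls block until the motion is done:
- env.reach(position, orientation): joint-space move of the TCP to a pose.
- env.movel(position, frame=None, rate=0.15): straight line of the TCP; frame=None keeps the orientation; rate is the mean speed in m/s.
- env.goto_joints(angles): joint-space move.
- effector.release() and effector.grasp(squeeze=None): open the fingers fully, or close them until they stop; squeeze is the grip in N (None keeps the last).
- env.pause(seconds).
- solver.inverse_kinematics(position, orientation): joint angles nearest the present ones, or None.
- env.sense(): the state.
- viewer.read_camera(name): name is "side" or "top"; returns (picture, depth): 420x560x3 uint8, red, green, blue; 420x560 float32, m along the optical axis (not along the pixel's ray), 0 where there is no reading.
- viewer.camera_info(name): a dict with "intrinsics" (3x3 intrinsics, pixels), "eye" and "rotation" of the camera in the world. Camera axes: x right, y up, looking along -z (the intrinsics and any distortion apply to the point x, -y, -z); pixel columns grow to the right and rows downward; lengths in m; the calibration is good to about 2 mm. A picture is of the moment at which its call begins. camera_info takes no time and is no camera call.
A pose or a line that the arm cannot do raises env.PlanningError and nothing moves.
- workorder.finish_job(): hands the job in; it is judged then, once.
Trained networks look in the newest picture that a camera, given by its name, has taken for a name from the list of things; names that differ only in an ending like _2 or _b are one class to them, and where a whole thing is asked for, a point or a joint stands for the part that bears it (a point fixed in the world has none). Each returns a list of dicts, best first, with "score" (0 to 1); they miss things now and then, are a little off and sometimes report something else, mostly with a low value. They report only what shows in the picture. A call takes as long as a camera call. They do not tell look-alikes from the thing itself.
- search_frame(camera, name): "at" ([x, y, z] in m, in world coordinates, good to about 4 mm: the middle of the surface that is visible of it).
- tip_of(camera, name): "at" ([x, y, z] in m, in world coordinates, good to about 4 mm: a listed point, or the origin of a listed thing).
The state is a dict: "t": time; "joint_positions": joint angles; "joint_velocities": joint speeds; "tau": joint torques, N m; "ee_pos": TCP position; "tcp_rot": TCP orientation; "wrist_force": force on the tool from outside, world axes, zero at the start; "moment": the same for the moment, N m; "gripper_width": finger opening in m; "grasp_force": force on a finger pad.
Only numpy, scipy, OpenCV 4.12 (cv2) and the standard library are available. Lean on these libraries where they do the work, as an engineer would, in place of code of your own. Each camera call takes 0.05 s, during which the arm holds its last target. There are 200 camera calls.

## Working session

There is one attempt and no reset: what is moved stays moved. The work goes in short steps, each a Python script; the robot and the scene stay as the last script left them, time stands still between calls to the robot, and variables do not carry over. Pictures are saved under pics/ and viewed, at most 14 in all, crops included, and the job is handed in when it is done.

```bash
ls; mkdir -p pics
python3 - <<'E'
from station import env, viewer, tip_of
import cv2, numpy as np
for c in ("top","side"):
    p,d=viewer.read_camera(c); cv2.imwrite(f"pics/{c}0.png",p[:,:,::-1]); i=viewer.camera_info(c); print(c,i['eye'],np.round(i['rotation'],3).tolist(),np.round(i['intrinsics'],1).tolist(),[k for k in i])
    for n in "tray_white tray_teal buffer_red buffer_yellow beaker amber_black flask_green buffer_blue amber_white flask_white".split():
        print(n,[(np.round(r['at'],3).tolist(),round(r['score'],2)) for r in tip_of(c,n)])
s=env.sense();print(s['t'],np.round(s['tcp_rot'],3).tolist())
E
```

```text
pics
top [ 0.41007372 -0.01704629  0.87994542] [[0.015, 0.992, -0.127], [-1.0, 0.014, -0.004], [-0.002, 0.127, 0.992]] [[393.7, 0.0, 278.6], [0.0, 393.7, 209.1], [0.0, 0.0, 1.0]] ['intrinsics', 'eye', 'rotation']
tray_white [([0.469, -0.31, 0.001], 0.72)]
tray_teal [([0.511, 0.305, 0.002], 0.57)]
buffer_red [([0.662, -0.106, 0.001], 0.75)]
buffer_yellow [([0.426, 0.139, 0.0], 0.56)]
beaker [([0.438, 0.001, 0.002], 0.93), ([0.562, -0.138, -0.002], 0.9), ([0.654, -0.224, -0.002], 0.87), ([0.348, -0.175, 0.002], 0.68), ([0.438, -0.103, -0.001], 0.49)]
amber_black [([0.681, 0.121, 0.003], 0.57), ([0.436, -0.099, -0.002], 0.55)]
flask_green [([0.438, -0.102, -0.001], 0.87)]
buffer_blue [([0.548, -0.018, -0.0], 0.81)]
amber_white [([0.564, 0.119, 0.0], 0.84)]
flask_white [([0.677, 0.013, 0.002], 0.79), ([0.563, -0.135, -0.002], 0.71)]
side [ 0.05623675 -0.77575058  0.69574257] [[0.868, 0.279, -0.41], [-0.496, 0.506, -0.706], [0.011, 0.816, 0.578]] [[492.9, 0.0, 268.2], [0.0, 492.9, 208.9], [0.0, 0.0, 1.0]] ['intrinsics', 'eye', 'rotation']
tray_white [([0.468, -0.31, 0.003], 0.8)]
tray_teal [([0.511, 0.307, 0.002], 0.56)]
buffer_red [([0.664, -0.11, 0.002], 0.89)]
buffer_yellow [([0.427, 0.139, -0.001], 0.81)]
beaker [([0.562, -0.134, -0.0], 0.9), ([0.656, -0.218, -0.002], 0.75), ([0.346, -0.181, 0.003], 0.73), ([0.441, -0.002, 0.001], 0.57)]
amber_black [([0.682, 0.124, 0.001], 0.84)]
flask_green [([0.433, -0.102, -0.001], 0.85)]
buffer_blue []
amber_white [([0.569, 0.114, -0.003], 0.72)]
flask_white [([0.677, 0.016, -0.0], 0.67)]
1.1 [[-0.911, 0.413, 0.0], [0.413, 0.911, 0.0], [-0.0, 0.0, -1.0]]
```

View pics/top0.png

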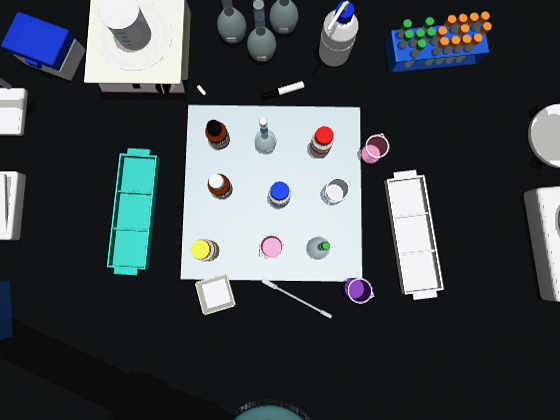

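View pics/side0.png

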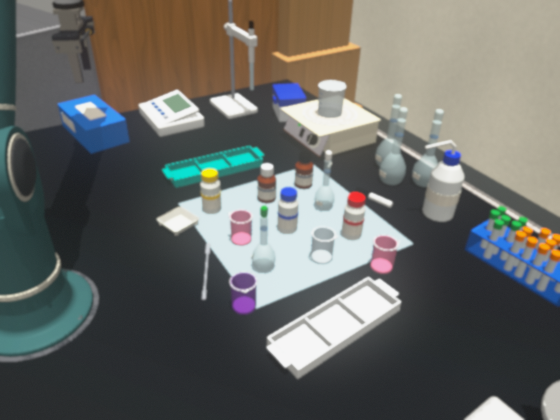

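The top view shows the red cap at (323,135), yellow at (203,250), the clear beaker at (336,190), green stopper at (325,246) and black cap at (217,130). The pink and purple look-alikes are at (271,246), (375,148) and (358,290). The teal tray is on the left and the white one on the right, both slightly rotated. The network positions match the picture, so next I'll get the tray yaws and refine the stock positions.

```bash
cat > h.py <<'E'
import numpy as np, cv2
from station import env, effector, solver, viewer
def cloud(c):
    p,d=viewer.read_camera(c); i=viewer.camera_info(c); K=i['intrinsics']
    v,u=np.mgrid[:d.shape[0],:d.shape[1]]
    q=np.stack([(u-K[0][2])/K[0][0]*d,-(v-K[1][2])/K[1][1]*d,-d],-1)
    w=q@np.array(i['rotation']).T+i['eye']; w[d==0]=np.nan
    return p,w
def tray(p,w,side):
    """rim points of the tray -> centre, yaw"""
    y=w[...,1]*side
    if side>0: m=(p[...,1].astype(int)-p[...,0]>60)
    else: m=p.min(-1)>90
    m&=(y>.23)&(y<.40)&(abs(w[...,0]-.49)<.17)&(w[...,2]>-.004)&(w[...,2]<.04)
    n,l,s,_=cv2.connectedComponentsWithStats(m.astype(np.uint8)); k=1+s[1:,4].argmax()
    q=w[l==k][:,:2].astype(np.float32); (c,sz,a)=cv2.minAreaRect(q)
    b=cv2.boxPoints((c,sz,a)); e=max((b[1]-b[0],b[2]-b[1]),key=np.linalg.norm); e=e*np.sign(e[0])
    return np.array(c),np.arctan2(e[1],e[0]),sz
def R(th):
    """tool down, closing along direction th"""
    y=np.array([np.cos(th),np.sin(th),0]); z=np.array([0,0,-1.]); return np.stack([np.cross(y,z),y,z],1)
E
python3 - <<'E'
from h import *
p,w=cloud("top")
T={}
for n,s in(("white",-1),("teal",1)):
    c,a,sz=tray(p,w,s); T[n]=(c,a); print(n,c,np.degrees(a),sz)
for n,x,y,z0,z1,r in(("red",.663,-.108,.095,.115,.03),("yel",.4265,.139,.095,.115,.03),("beak",.562,-.136,.055,.075,.04),("amb",.6815,.1225,.085,.1,.03),("flask",.4355,-.102,.135,.165,.03)):
    m=(np.hypot(w[...,0]-x,w[...,1]-y)<r)&(w[...,2]>z0)&(w[...,2]<z1); q=w[m]
    print(n,m.sum(),q.mean(0).round(3) if m.sum() else 0,(q[:,:2].min(0)+q[:,:2].max(0))/2)
# reachability
U=np.pi/2
for n,(c,a) in T.items():
    e=np.array([np.cos(a),np.sin(a)])
    for o in(-.083,0,.083):
        for th in(a+U,a-U):
            for z in (.03,.26):
                j=solver.inverse_kinematics([*(c+o*e),z],R(th)); print(n,o,round(th,2),z,None if j is None else np.round(j,2)[[0,6]])
for x,y,t in((.663,-.108,U),(.4265,.139,U),(.562,-.136,U),(.6815,.1225,0),(.4355,-.102,U)):
    for th in(t,t-np.pi):
        for z in(.03,.26): j=solver.inverse_kinematics([x,y,z],R(th)); print(x,y,round(th,2),z,None if j is None else np.round(j,2)[[0,6]])
E
```

```text
white [ 0.47251272 -0.31506434] 7.7140408 (0.28835970163345337, 0.09580770134925842)
teal [0.5159986  0.31296456] -2.6997833 (0.09528572857379913, 0.2875969707965851)
red 264 [ 0.662 -0.104  0.103] [ 0.66356384 -0.10469965]
yel 290 [0.428 0.139 0.103] [0.42735527 0.13910383]
beak 143 [ 0.561 -0.139  0.063] [ 0.55881984 -0.13712653]
amb 168 [0.681 0.124 0.093] [0.68147075 0.12486932]
flask 60 [ 0.437 -0.101  0.15 ] [ 0.4370643  -0.10115476]
white -0.083 1.71 0.03 [0.22 2.77]
white -0.083 1.71 0.26 [-0.38  2.73]
white -0.083 -1.44 0.03 [ 0.2  -0.35]
white -0.083 -1.44 0.26 [-0.35 -0.45]
white 0 1.71 0.03 [0.19 2.59]
white 0 1.71 0.26 [-0.31  2.65]
white 0 -1.44 0.03 [-0.15 -0.16]
white 0 -1.44 0.26 [-0.17 -0.6 ]
white 0.083 1.71 0.03 [0.22 2.4 ]
white 0.083 1.71 0.26 [-0.2   2.53]
white 0.083 -1.44 0.03 [-0.15 -0.33]
white 0.083 -1.44 0.26 [-0.23 -0.58]
teal -0.083 1.52 0.03 [-0.68  0.81]
teal -0.083 1.52 0.26 [-0.7   0.83]
teal -0.083 -1.62 0.03 [-1.11 -1.87]
teal -0.083 -1.62 0.26 [-1.21 -2.15]
teal 0 1.52 0.03 [-0.59  0.92]
teal 0 1.52 0.26 [-0.63  0.93]
teal 0 -1.62 0.03 [-1.   -1.
[... 229 characters left out ...]
.57 0.26 [-0.22  1.87]
0.663 -0.108 -1.57 0.03 [-0.43 -0.86]
0.663 -0.108 -1.57 0.26 [-0.42 -1.13]
0.4265 0.139 1.57 0.03 [-0.45  1.24]
0.4265 0.139 1.57 0.26 [-0.58  1.2 ]
0.4265 0.139 -1.57 0.03 [-0.83 -1.5 ]
0.4265 0.139 -1.57 0.26 [-0.97 -1.91]
0.562 -0.136 1.57 0.03 [-0.04  1.98]
0.562 -0.136 1.57 0.26 [-0.33  1.96]
0.562 -0.136 -1.57 0.03 [-0.3  -0.88]
0.562 -0.136 -1.57 0.26 [-0.54 -1.05]
0.6815 0.1225 0 0.03 [-0.5   0.07]
0.6815 0.1225 0 0.26 [-0.54 -0.04]
0.6815 0.1225 -3.14 0.03 [-0.04  2.72]
0.6815 0.1225 -3.14 0.26 [-0.13  2.86]
0.4355 -0.102 1.57 0.03 [-0.06  1.95]
0.4355 -0.102 1.57 0.26 [-0.48  1.78]
0.4355 -0.102 -1.57 0.03 [-0.49 -0.71]
0.4355 -0.102 -1.57 0.26 [-0.77 -1.34]
```

The tray yaws from minAreaRect disagree with the picture: the teal tray looks more like -6°. I'll redo them with a more robust fit and an overlay.

Run:
```python
from h import *
from scipy.optimize import minimize
p,w=cloud("top"); i=viewer.camera_info("top"); K=np.array(i['intrinsics']); Rc=np.array(i['rotation'])
def proj(P):
    q=(np.asarray(P)-i['eye'])@Rc; return np.stack([K[0,0]*q[:,0]/-q[:,2]+K[0,2],K[1,1]*-q[:,1]/-q[:,2]+K[1,2]],1)
g=p.copy()
for n,c0,a0,s in(("white",(.4705,-.312),.14,-1),("teal",(.5135,.309),-.1,1)):
    sat=(p[...,1].astype(int)-p[...,0]>60) if s>0 else p.min(-1)>90
    m=(sat&(w[...,1]*s>.23)&(w[...,1]*s<.42)&(abs(w[...,0]-.49)<.17)).astype(np.uint8)
    def model(v,big=True):
        e=np.array([np.cos(v[2]),np.sin(v[2])]); f=np.array([-e[1],e[0]])
        B=lambda z:[[*(np.array(v[:2])+sx*.126*e+sy*.042*f),z] for sx,sy in((1,1),(1,-1),(-1,-1),(-1,1))]
        return cv2.convexHull(np.float32(np.vstack([proj(B(0)),proj(B(.024))])))
    def cost(v):
        t=np.zeros((420*4,560*4),np.uint8); cv2.fillPoly(t,[np.int32(model(v)*4+2)],1)
        t=cv2.resize(t*255,(560,420),interpolation=cv2.INTER_AREA)/255.; return np.abs(t-m).sum()
    r=minimize(cost,[*c0,a0],method='Nelder-Mead',options=dict(initial_simplex=[[*c0,a0],[c0[0]+.01,c0[1],a0],[c0[0],c0[1]+.01,a0],[*c0,a0+.08]],xatol=1e-4))
    print(n,r.x,np.degrees(r.x[2]),r.fun,m.sum())
    cv2.polylines(g,[np.int32(model(r.x))],True,(255,0,0),1)
    e=np.array([np.cos(r.x[2]),np.sin(r.x[2])])
    for o in(-.083,0,.083):
        u=proj([[*(r.x[:2]+o*e),.004]])[0]; cv2.circle(g,tuple(np.int32(u.round())),3,(255,0,0),-1)
g=np.hstack([g[140:310,80:190],g[140:310,370:480]]); cv2.imwrite("pics/ov.png",cv2.resize(g,None,fx=3,fy=3)[:,:,::-1])
```

```text
white [ 0.47084778 -0.31272796  0.14338813] 8.215534942878877 990.7803921568627 4613
teal [ 0.51310978  0.31061605 -0.04219508] -2.4175998428125762 986.1215686274509 4394
```

View pics/ov.png

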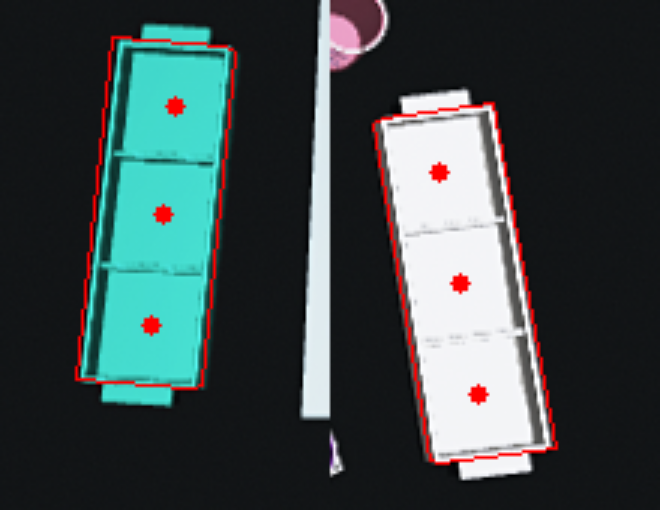

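The overlay fits both trays and the red dots sit in the compartment centres. First pick: the red bottle.

```bash
cat >> h.py <<'E'
TR={'w':((.470,-.311),.143),'t':((.512,.308),-.042)}
U=np.pi/2
def pick(x,y,th,h,sq,zs=.27,lift=None):
    z=h-.019
    env.reach([x,y,zs],R(th)); env.movel([x,y,z],rate=.2); effector.grasp(squeeze=sq)
    s=env.sense(); print('grip',round(s['gripper_width'],4),round(s['grasp_force'],1))
    env.movel([x,y,lift or .17+z],rate=.2); s=env.sense(); print('up',round(s['t'],1),round(s['gripper_width'],4),np.round(s['ee_pos'],3),np.round(s['wrist_force'],1))
def place(tr,o,flip,h,z0=.17):
    c,a=TR[tr]; x,y=np.array(c)+o*np.array([np.cos(a),np.sin(a)]); th=a+flip*U; z=h-.019+.0055
    env.reach([x,y,z+z0],R(th)); print('held',round(env.sense()['gripper_width'],4))
    env.movel([x,y,z+.02],rate=.2); env.movel([x,y,z],rate=.04)
    print('wf',np.round(env.sense()['wrist_force'],1)); effector.release(); env.pause(.1)
    env.movel([x,y,.27],rate=.25); s=env.sense(); print('done',round(s['t'],1),np.round(s['wrist_force'],1))
E
python3 - <<'E'
from h import *
pick(.663,-.107,-U,.052,25); place('w',.083,-1,.052)
p,_=cloud("top"); cv2.imwrite("pics/r1.png",p[:,:,::-1])
E
```

```text
grip 0.0458 25.0
up 7.1 0.0455 [ 0.662 -0.107  0.202] [-0.1 -0.1 -1. ]
held 0.0455
wf [ 0.   0.1 -1.9]
done 11.6 [ 0.2  0.3 -0.1]
```

View pics/r1.png

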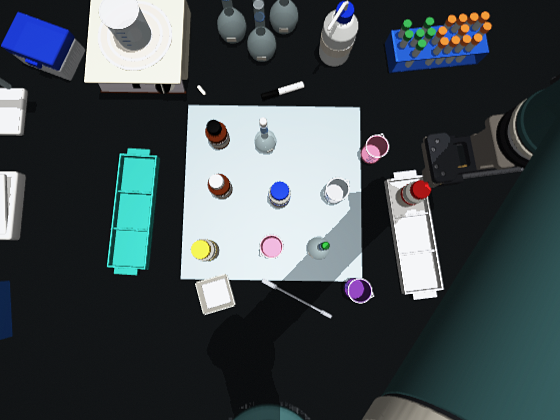

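The picture shows the red bottle upright in the far white compartment at (412,193), and the rest of the stock is undisturbed. Next: yellow, carried higher because it crosses the green flask, then the beaker.

Run:
```python
from h import *
pick(.427,.139,-U,.052,25,lift=.033+.23); place('w',-.083,-1,.052,z0=.23)
pick(.561,-.137,-U,.047,12); place('w',0,-1,.047)
p,_=cloud("top"); q,_=cloud("side"); cv2.imwrite("pics/r2.png",np.hstack([p[120:320,180:480],q[130:400,200:480][:200]])[:,:,::-1])
```

```text
grip 0.0452 25.0
up 16.7 0.0454 [0.426 0.139 0.262] [-0.3 -0.3 -2.3]
held 0.045
wf [ 0.2  0.  -1.2]
done 22.2 [ 0.8  0.2 -0.6]
grip 0.0467 12.0
up 26.3 0.0465 [ 0.56  -0.137  0.197] [ 0.7 -0.  -0.6]
held 0.0462
wf [ 0.2 -0.2 -0.9]
done 30.7 [-0.7 -0.   0.4]
```

View pics/r2.png

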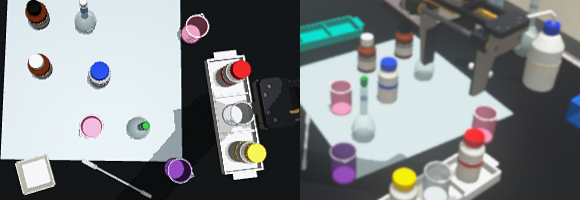

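The white kit is standing: red, beaker and yellow each in its own compartment, at about (235,72), (237,113) and (250,153) in the crop. Now the teal kit.

Run:
```python
from h import *
pick(.681,.124,0,.047,25); place('t',.083,1,.047)
pick(.437,-.101,U,.100,15); place('t',-.083,1,.100)
s=env.sense()['ee_pos']; env.movel([s[0]-.03,s[1]+.12,.33],rate=.25)
p,_=cloud("top"); q,_=cloud("side"); cv2.imwrite("pics/r3.png",np.hstack([p[100:320,90:460],q[110:330,140:500]])[:,:,::-1])
```

```text
grip 0.0466 25.0
up 35.6 0.0463 [0.68  0.124 0.196] [-0.6 -0.5 -1.7]
held 0.0466
wf [-0.1 -0.6 -1.2]
done 40.2 [-0.1  1.  -0.4]
grip 0.0143 15.0
up 45.0 0.0149 [ 0.436 -0.101  0.25 ] [-0.9 -0.4 -1. ]
held 0.0146
wf [ 0.   0.1 -1.3]
done 50.3 [-0.3 -0.5  0.1]
```

View pics/r3.png

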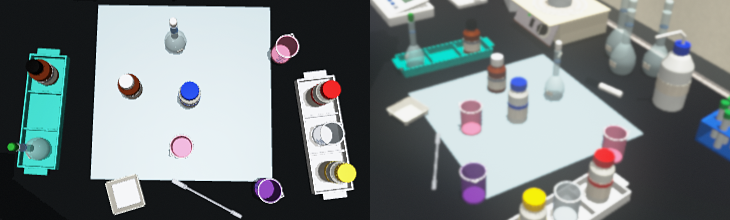

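Both views show all five pieces upright in their own compartments: teal tray at (42,72) and (38,148), white tray at (322,93), (325,133) and (335,173). The three leave-behinds haven't moved.

```bash
python3 -c "
from station import workorder; print(workorder.finish_job())"
```

```text
the job is handed in; nothing more can be done
None
```

Both kits are made up and the job is handed in: all five pieces stood upright in their own compartments, and the other three pieces were left where they were.

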